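# Cover the sockets, free the lid stay and shut the tool chest

### The arm

A 6-joint arm with a two-finger parallel gripper is mounted at the origin on the work surface. World frame = base frame: x ahead of the robot, y to its left, z up, the work surface at z = 0. Lengths are in m, angles in rad, forces in N, time in s.
With the tool pointing down it reaches from about 0.3 to 0.825 m from the base axis. Payload 5.4 kg.
Tool frame: the origin (TCP) lies between the finger pads; the fingertips stand 17 mm ahead of it and the grasp point (between the pads) lies 2 mm behind it; z points along the fingers, y is the line along which they close (so a half turn about z gives the same grasp; the last joint's range is limited). The gripper opens to 92 mm and grips with 3 to 60 N. Pads are 20 mm wide; open, the fingers measure 128 mm over their backs; the gripper's body (75 mm by 189 mm) begins 69 mm behind the grasp point.
Start: joints at [1.068, 0.158, 1.597, -0, 1.386, -0.21], TCP at [0.166, 0.551, 0.232] pointing down, gripper open.
Joint ranges: [-2.91, 2.91], [-0.94, 2.29], [0.18, 2.7], [-1.29, 4.43], [0.17, 2.64], [-3, 3]. Speed limits (rad/s): [2.57, 2.57, 3.14, 3.14, 3.14, 3.14].

### API

Orientations are given as [roll, pitch, yaw] about the fixed x, y, z axes, in that order (R = Rz(yaw) Ry(pitch) Rx(roll)).
In Python, from bench import sensors, optics, hand_in gives the robot as it stands. The module is installed in compiled form; this text tells all that it offers.
- The arm moves only by the tool jog_arm, never from a script. Its argument "commands" is a list of rows, each a list of 2 entries, a list of its own where there are three numbers: the shift along the tool's x, y, z in mm, then the turn about the tool's z in rad. In form: [[[tx, ty, tz], roll], ...]. A call has 1 to 5 rows; each row is the pose to reach, as a shift and turn from the pose commanded when the call began, along the tool's axes at that moment; what a row does not reach only later rows make up. A row lasts 1/8 s, in which the tool goes at most 62.5 mm and 10.7 degrees, less where a joint would pass 70% of its speed; a pose out of reach is approached as far as the arm can. A call with a gripper value outside its range is refused whole. "claw" is the finger opening in mm, from 0 to 91.9, set as the call begins (left out, the last holds). The fingers move at their own pace and stop on an object; the grip force is fixed at half the most. Time passes only in rows, so rows that repeat a pose let the fingers close. It gives the time, the measured TCP pose, the force, the opening and the grip force at its end, in the units of the state.
- sensors.get_state(): the state, without advancing time (a new reading comes with each control period).
- optics.read_camera(name): name is "scene" or "top"; returns (picture, depth): 480x640x3 uint8, blue, green, red; 480x640 float32, m along the optical axis (not along the pixel's ray), 0 where there is no reading.
- optics.camera_model(name): a dict with "K" (3x3 intrinsics, pixels), "pose" (4x4, takes a point from camera to world coordinates). Camera axes: x right, y up, looking along -z (the intrinsics and any distortion apply to the point x, -y, -z); pixel columns grow to the right and rows downward; lengths in m; the calibration is good to about 2 mm. A picture is of the moment at which its call begins. camera_model takes no time and is no camera call.
- hand_in(): hands the job in; it is judged then, once.
The state is a dict: "time_s": time; "joints": joint angles; "joint_velocities": joint speeds; "effort": joint torques, N m; "tcp_pos": TCP position; "ee_rot": TCP orientation; "contact_force": force on the tool from outside, world axes, zero at the start; "moment": the same for the moment, N m; "gripper_width": finger opening in m; "grasp_force": force on a finger pad.
Only numpy, scipy, OpenCV 4.12 (cv2) and the standard library are available. Lean on these libraries where they do the work, as an engineer would, in place of code of your own. Each camera call takes 0.05 s, during which the arm holds its last target. There are 200 camera calls.

### The job

Shut up the tool chest on the bench. With the lid still locked open by its stay, first lift the inner cover out of its seat, slide it across in its channels and let it down into the seat over the bay with the sockets. Only then lift the stay clear of the lid's pin and bring the lid down gently, without slamming, until it is fully shut; leave the sockets and everything else on the bench where they are.

Things in the scene. Friction and masses are not known exactly. Their poses are not given: they have to be found in the camera images.
- chest: Grey steel tool chest fixed to the bench, open on top: 258 mm along own x, 180 along own y, rim 100 mm high, walls 6. Origin: centre of underside, z up. Lid hinged along the top of its +y wall; stay outside its -x end (nearer the robot). A cross rib at x = 0 (10 thick, top 57 mm high) parts two bays centred at x = +64 and -64 mm; the sockets stand in the -x bay, the cover starts over the +x bay.
- lid (a joint): Hinge angle: 0 = shut, grows as it opens, stop 1.8; starts 1.58 to 1.74. Plate 258 x 180 x 12 mm, 0.45 kg, on a stiff friction hinge (0.6 N m): stays wherever left, needs 2 to 5 N at the handle. A 10 mm pin sticks out of its -x edge 50 mm from the hinge, in the plane of the plate; with the stay down, the pin meets the stay's end at about 1.48 and the lid shuts no further.
- lid_hinge (a point): Point on the lid's hinge line, midway along the chest (chest x = 0, y = +90 mm, z = 100 mm). The hinge line runs along the chest's x.
- lid_handle (a point): Middle of the lid's U-shaped pull handle: steel rod 12 mm thick, 100 mm long along the chest's x, in the plane of the lid 50 mm beyond its free edge (gap 44 mm), 6 mm above the lid's underside. 230 mm from the hinge line; about 335 mm above the bench when open; at chest y = -140 mm, 106 mm high, when shut.
- stay (a joint): Angle of the stay: 0 = down (locking the lid), grows as its free end is lifted, stop 1.3. Flat steel bar 12 mm thick (along the chest's x), 26 mm high, free end towards +y, 136 mm from the pivot, with a thin catch above the pin. Friction (0.12 N m) keeps it where it is left. It clears the pin from about 0.3; lift past 0.5 to be well clear.
- stay_pivot (a point): Pivot of the stay, on a bracket on the chest's -x end (chest x = -146 mm, y = -50 mm, z = 160 mm). Its axis is along the chest's x.
- stay_tab (a point): Centre of the upright thumb tab on top of the stay: 12 mm thick along the chest's x, 26 mm long, its top 13 mm above this point; 80 mm along the bar from the pivot and 14 mm above it. The bar continues below it.
- cover_slide (a joint): Travel of the inner cover along the chest's -x direction (m): about 0 = over the +x bay (start), 0.128 = over the -x bay with the sockets. Stops at -0.003 and 0.131; friction under 1 N. The channels keep the cover from turning or coming out.
- cover_lift (a joint): Height of the inner cover above its seat (m): 0 = down in a seat, stop 0.022. It must be above 0.012 to pass the cross rib; it falls under its own weight (about 0.3 kg) and between the seats rests on the rib at 0.012. Seated, it has about 3 mm of play either way.
- cover_grip (a point): On the cover's grip rib, mid-length, 8 mm below its top edge (81 mm above the bench when seated). The cover is a metal plate 112 (chest x) x 154 x 14 mm, top 59 mm above the bench when seated; the rib stands on it: 50 mm along the chest's x, 10 mm thick along y, 30 mm high, on the line chest y = -18 mm.
- socket0: Steel socket standing in the chest's -x bay, 30 mm high, 32 mm across; origin at the centre of its foot. Leave it.
- socket1: Steel socket standing in the chest's -x bay, 30 mm high, 28 mm across; origin at the centre of its foot. Leave it.
- socket2: Steel socket standing in the chest's -x bay, 30 mm high, 36 mm across; origin at the centre of its foot. Leave it.
- spray_can: Bystander: white spray can standing beside the chest, 64 mm across, 190 mm high. Origin: centre of its foot.
- filler_tub: Bystander: grey tub with a white cap, 96 mm across, 100 mm high, standing. Origin: centre of its foot.
- solvent_tin: Bystander: rectangular metal tin behind the lid, 60 x 100 mm, 183 mm high with handle. Origin: centre of its foot.
- wrench: Bystander: wrench 190 mm long lying on the bench. Origin: middle of its length, on the bench.
- sanding_block: Bystander: cork sanding block 120 x 65 x 35 mm, lying. Origin: centre of its underside.
- screwdriver: Bystander: black-handled screwdriver, 180 mm long, lying on the bench beside the chest's -y wall, under the place where the lid's handle comes down. Origin: middle of its length, on the bench.

How it is judged:
On the way, in this order (a step that is already met when the one before it is completed fails the run):
1. the lid still open, the cover is slid across and down in the seat over the sockets (value of joint cover_slide above 0.122 m and value of joint cover_lift below 0.004 m and value of joint lid above 1.3 rad and value of joint stay below 0.3 rad), for 0.2 s.
2. the stay is lifted clear of the lid's pin while the lid is still open (value of joint stay above 0.35 rad and value of joint lid above 1.3 rad), for 0.2 s.
At the end, for the whole second after the job is handed in: The lid is fully shut (within 0.03 rad) and the cover lies down in the seat over the sockets (slid at least 122 mm, within 4 mm of fully down). The stay may be left at any angle (value of joint lid below 0.03 rad and value of joint cover_slide above 0.122 m and value of joint cover_lift below 0.004 m); the robot touches nothing.
It fails at once if the lid is slammed (closing faster than 2.5 rad/s) (velocity of joint lid below -2.5 rad/s).
It fails at once if a socket is moved by more than 25 mm (distance of any of socket0, socket1, socket2 from where it was at the start of the episode above 0.025 m).
It fails at once if a bystander is moved by more than 30 mm (distance of any of spray_can, filler_tub, solvent_tin, wrench, sanding_block, screwdriver from where it was at the start of the episode above 0.03 m).
It also fails if it takes over 64 s, if anything falls off the work surface, if the arm or the gripper's body presses on something with over 40 N, if the wrist force passes 120 N, or if a joint passes its speed limit or range.

## Working session

There is one attempt and no reset: what is moved stays moved. The work goes in short steps, Python scripts to look and compute and a tool call to move; the robot and the scene stay as the last step left them, time stands still between calls to the robot, and variables do not carry over. Pictures are saved under pics/ and viewed, at most 10 in all, crops included, and the job is handed in when it is done.

Besides the shell and the picture viewer there is one more tool, called after "Call:" as a command line: name --argument value ..., lists and objects as JSON in quotes. jog_arm: Moves the arm, as the interface text tells. Its arguments: {"type":"object","properties":{"commands":{"type":"array","items":{"type":"array"}},"claw":{"type":"number"}},"required":["commands"]}

```bash
mkdir -p pics
cat > h.py <<'E'
import numpy as np, cv2
from bench import sensors, optics, hand_in
def pts(name,d):
    m=optics.camera_model(name);K=np.array(m["K"]);T=np.array(m["pose"])
    v,u=np.mgrid[0:480,0:640]
    x=(u-K[0,2])/K[0,0]*d;y=(v-K[1,2])/K[1,1]*d
    P=np.stack([x,-y,-d],-1)
    return P@T[:3,:3].T+T[:3,3]
def proj(name,p):
    m=optics.camera_model(name);K=np.array(m["K"]);T=np.array(m["pose"])
    c=(np.asarray(p)-T[:3,3])@T[:3,:3]
    return K[0,0]*c[...,0]/-c[...,2]+K[0,2], K[1,1]*-c[...,1]/-c[...,2]+K[1,2]
E
python3 - <<'E'
from h import *
for n in("scene","top"):
    p,d=optics.read_camera(n);cv2.imwrite(f"pics/{n}0.png",p);np.save(f"{n}0.npy",d)
    m=optics.camera_model(n);print(n,m,(d==0).mean())
print(sensors.get_state())
E
```

```text
scene {'K': array([[497.8608888 ,   0.        , 325.7193362 ],
       [  0.        , 497.8608888 , 240.93583516],
       [  0.        ,   0.        ,   1.        ]]), 'pose': array([[-0.22548032, -0.76492247,  0.60336742,  1.22947605],
       [ 0.97424414, -0.17535429,  0.14177173,  0.12356888],
       [-0.00264132,  0.61979391,  0.78476018,  0.99382476],
       [ 0.        ,  0.        ,  0.        ,  1.        ]])} 0.004000651041666667
top {'K': array([[512.41593399,   0.        , 326.18644532],
       [  0.        , 512.41593399, 240.42032358],
       [  0.        ,   0.        ,   1.        ]]), 'pose': array([[-0.02458388,  0.99178833, -0.12550512,  0.39161242],
       [-0.99968353, -0.02505916, -0.00220928, -0.03078505],
       [-0.00533619,  0.12541109,  0.99209051,  1.5290663 ],
       [ 0.        ,  0.        ,  0.        ,  1.        ]])} 0.0038541666666666668
{'time_s': 0.1, 'joints': array([ 1.06787096e+00,  1.58998813e-01,  1.59805617e+00,  4.46242687e-06,
        1.38622869e+00, -2.10105186e-01]), 'joint_velocities': array([ 3.33760035e-04, -2.24430288e-03, -2.13199196e-03, -7.22014000e-04,
       -4.98613162e-04, -5.25358224e-05]), 'effort': array([-4.01386123e-04, -3.86501920e+01, -3.22959781e+01,  7.03046168e-02,
        3.39504972e-02, -2.18239592e-05]), 'tcp_pos': array([0.16573814, 0.55004619, 0.23073529]), 'ee_rot': array([-3.13993973e+00, -3.56972703e-04,  2.84877136e+00]), 'contact_force': array([0.86777879, 0.09068751, 0.23708184]), 'moment': array([ 0.05660657, -0.01730171, -0.0114806 ]), 'grasp_force': 0.0, 'gripper_width': 0.09196202655304718}
```

View pics/scene0.png

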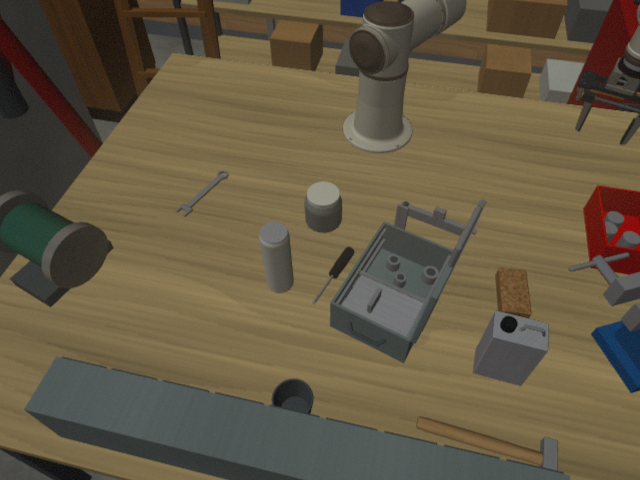

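View pics/top0.png

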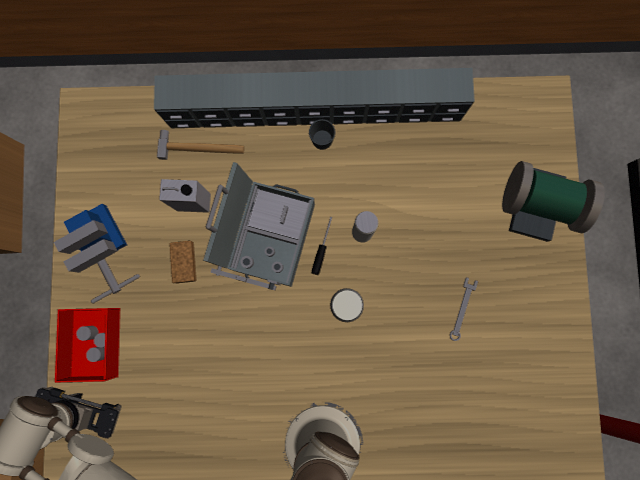

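Top view: chest at px x 205–313, y 165–290, lid open at left, cover rib at about (284,214), stay along the lower edge near (245,277), tab at (248,272). The scene view agrees. Next I measure the chest from depth.

```bash
cat > meas.py <<'E'
from h import *
d=np.load("top0.npy");P=pts("top",d)
v,u=np.mgrid[0:480,0:640]
z=P[...,2]
roi=(u>200)&(u<330)&(v>155)&(v<300)
def sel(P,roi,a,b):
    m=roi&(P[...,2]>a)&(P[...,2]<b);return m
# grip rib top: z~.089, inside chest
m=sel(P,(u>262)&(u<300)&(v>195)&(v<235),.080,.096)
q=P[m];print("ribtop",len(q),q.mean(0));r=cv2.minAreaRect(q[:,:2].astype(np.float32)*1000);print(r)
m=sel(P,roi,.094,.106);q=P[m];print("rim",len(q));r=cv2.minAreaRect(q[:,:2].astype(np.float32)*1000);print(r,cv2.boxPoints(r))
# height map print by components
hm=np.clip(z/0.36*255,0,255).astype(np.uint8)
im=cv2.applyColorMap(hm,cv2.COLORMAP_JET)[155:300,195:335];im=cv2.resize(im,None,fx=4,fy=4,interpolation=0)
p=cv2.resize(cv2.imread("pics/top0.png")[155:300,195:335],None,fx=4,fy=4,interpolation=2)
cv2.imwrite("pics/t1.png",cv2.resize(np.hstack([im,p]),(800,414)))
# stay/tab high points
m=sel(P,(u>205)&(u<280)&(v>255)&(v<300),.15,.30)
q=P[m];print("stay",len(q),np.percentile(q,[0,10,50,90,100],axis=0))
E
python3 meas.py
```

```text
ribtop 69 [0.65520115 0.09063007 0.0891601 ]
((670.5541381835938, 81.92027282714844), (19.95587158203125, 90.47615814208984), 58.91379165649414)
rim 745
((618.4566650390625, 191.65992736816406), (314.3488464355469, 258.6913757324219), 73.25691223144531) [[449.31552   78.41075 ]
 [697.04       3.886734]
 [787.5978   304.90912 ]
 [539.87335  379.4331  ]]
stay 514 [[0.43783053 0.10489469 0.15002928]
 [0.44935846 0.12393981 0.16053762]
 [0.47811622 0.23471883 0.16795331]
 [0.51786055 0.26412062 0.23698916]
 [0.52972097 0.28078319 0.28417868]]
```

View pics/t1.png

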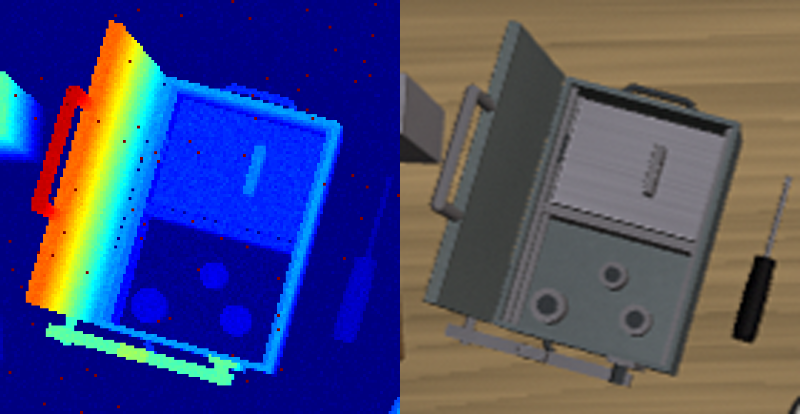

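Height map: chest axes are clear, and the rim box corners agree with the rib top. I'll refine the pose, lid handle and stay tab once, and convert to the chest frame (tool x = −chest x, tool y = +chest y, since the tool's start yaw nearly equals the chest's).

```bash
cat >> h.py <<'E'
from scipy.spatial.transform import Rotation as Ro
import json,os
if os.path.exists("c.json"):
    C=json.load(open("c.json"))
    c,s=np.cos(C["yaw"]),np.sin(C["yaw"]);RC=np.array([[c,-s,0],[s,c,0],[0,0,1]]);OC=np.array([C["x"],C["y"],0])
    def chest(p): return (np.asarray(p)-OC)@RC
    def where():
        t=sensors.get_state();print("t",round(t["time_s"],2),"TCP chest mm",(chest(t["tcp_pos"])*1e3).round(1),"yaw rel",round(t["ee_rot"][2]-C["yaw"],3),"rp",t["ee_rot"][:2].round(3),"F",t["contact_force"].round(1),"w",round(t["gripper_width"]*1e3,1),"g",round(t["grasp_force"],1))
E
cat > m2.py <<'E'
from h import *
d=np.load("top0.npy");P=pts("top",d)
yaw=-0.293;
c,s=np.cos(yaw),np.sin(yaw);R=np.array([[c,-s,0],[s,c,0],[0,0,1]]);O=np.array([.599,.127,0])
for it in range(3):
    q=(P-O)@R
    z=q[...,2];x,y=q[...,0],q[...,1]
    w=(abs(x)<.11)&(abs(y+.087)<.012)&(z>.095)&(z<.105)   # -y wall top
    l=np.polyfit(x[w],y[w],1); 
    e=(abs(y)<.07)&(abs(abs(x)-.126)<.012)&(z>.095)&(z<.105)
    xp,xm=np.median(x[e&(x>0)]),np.median(x[e&(x<0)])
    dy=l[1]+.087;dx=(xp+xm)/2
    O=O+R@np.array([dx,dy,0]);yaw+=np.arctan(l[0])
    c,s=np.cos(yaw),np.sin(yaw);R=np.array([[c,-s,0],[s,c,0],[0,0,1]])
    print(w.sum(),l,xp,xm,O,yaw)
json.dump(dict(yaw=float(yaw),x=float(O[0]),y=float(O[1])),open("c.json","w"))
q=(P-O)@R;x,y,z=q[...,0],q[...,1],q[...,2]
def st(n,m): a=q[m]*1e3;print(n,len(a),a.mean(0).round(1),np.percentile(a,3,axis=0).round(),np.percentile(a,97,axis=0).round())
st("rib",(abs(x-.064)<.05)&(abs(y+.018)<.025)&(z>.08)&(z<.096))
st("tab",(abs(x+.146)<.02)&(abs(y-.03)<.035)&(z>.178)&(z<.20))
st("bar",(abs(x+.146)<.02)&(abs(y-.02)<.08)&(z>.15)&(z<.20))
m=(abs(x)<.04)&(y>.09)&(y<.2)&(z>.305)&(z<.36);st("handle",m)
m=(abs(x)<.12)&(y>.07)&(y<.15)&(z>.13)&(z<.27);l=np.polyfit(z[m],y[m],1);print("lid dy/dz",l,"angle",np.pi/2+np.arctan(l[0]))
E
python3 m2.py
```

```text
155 [-3.25942832e-05 -8.63677203e-02] 0.1252268230496687 -0.12633119942493784 [0.59865396 0.12776482 0.        ] -0.293032594283157
155 [-2.19082732e-05 -8.69671042e-02] 0.12577857039164378 -0.12577923457019216 [0.59866315 0.12779641 0.        ] -0.2930545025563826
155 [-1.91169995e-08 -8.69999999e-02] 0.1257786068117558 -0.12577905179851195 [0.59866294 0.12779647 0.        ] -0.2930545216733821
rib 66 [ 62.2 -18.3  89.3] [ 38. -23.  82.] [ 85. -13.  95.]
tab 49 [-145.9   29.   188.5] [-151.   17.  184.] [-140.   42.  195.]
bar 324 [-144.1   17.9  168.8] [-152.  -56.  156.] [-129.   98.  191.]
handle 171 [-3.000e-01  1.129e+02  3.338e+02] [-37. 108. 329.] [ 37. 119. 339.]
lid dy/dz [0.07714823 0.08253578] angle 1.647792047351444
```

Call:
jog_arm --commands '[[[-48, -30, -10], 0], [[-96, -60, -20], 0], [[-144, -90, -30], 0], [[-192, -120, -30], 0], [[-240, -150, -30], 0]]' --claw 40

```text
time_s: 0.72
tcp_pos: [0.3533, 0.3361, 0.2615]
ee_rot: [3.142, 0.0, 2.849]
contact_force: [1.3, -0.1, -0.8]
gripper_width: 0.0438
grasp_force: 0.0
```

Call:
jog_arm --commands '[[[-34, -30, 0], 0], [[-68, -60, 0], 0], [[-102, -90, 0], 0], [[-136, -118, 0], 0], [[-170, -146, 0], 0]]'

```text
time_s: 1.35
tcp_pos: [0.4735, 0.1474, 0.2612]
ee_rot: [-3.141, -0.001, 2.849]
contact_force: [0.8, -0.6, -0.2]
gripper_width: 0.0399
grasp_force: 0.0
```

Call:
jog_arm --commands '[[[-50, 0, 0], 0], [[-100, 0, 0], 0], [[-150, 0, 20], 0], [[-187, 0, 50], 0], [[-187, 0, 80], 0]]'

```text
time_s: 1.98
tcp_pos: [0.6536, 0.0935, 0.1793]
ee_rot: [-3.141, -0.001, 2.847]
contact_force: [-0.8, 0.3, 0.2]
gripper_width: 0.04
grasp_force: 0.0
```

```bash
python3 -c "
from h import *
where()"
```

```text
t 1.98 TCP chest mm [ 62.5 -17.  179.3] yaw rel 3.14 rp [-3.141e+00 -1.000e-03] F [-0.8  0.3  0.2] w 40.0 g 0.0
```

Call:
jog_arm --commands '[[[0, -1, 35], 0], [[0, -1, 70], 0], [[0, -1, 97], 0], [[0, -1, 97], 0], [[0, -1, 97], 0]]'

```text
time_s: 2.6
tcp_pos: [0.6525, 0.0938, 0.0858]
ee_rot: [3.141, 0.001, 2.849]
contact_force: [0.0, 0.0, 0.6]
gripper_width: 0.0402
grasp_force: 0.0
```

Call:
jog_arm --commands '[[[0, 0, 0], 0], [[0, 0, 0], 0], [[0, 0, 0], 0], [[0, 0, 0], 0], [[0, 0, 0], 0]]' --claw 0

```text
time_s: 3.22
tcp_pos: [0.6526, 0.0952, 0.0853]
ee_rot: [3.139, 0.001, 2.849]
contact_force: [2.1, 5.0, 1.4]
gripper_width: 0.0094
grasp_force: 30.0
```

Call:
jog_arm --commands '[[[0, 0, -8], 0], [[0, 0, -17], 0], [[0, 0, -17], 0], [[25, 0, -17], 0], [[55, 0, -17], 0]]'

```text
time_s: 3.85
tcp_pos: [0.5992, 0.1111, 0.1014]
ee_rot: [3.139, 0.001, 2.848]
contact_force: [2.7, 7.5, -2.3]
gripper_width: 0.0099
grasp_force: 30.0
```

```bash
python3 -c "
from h import *
where()"
```

```text
t 3.85 TCP chest mm [  5.3 -15.8 101.4] yaw rel 3.141 rp [3.139e+00 1.000e-03] F [ 2.7  7.5 -2.3] w 9.9 g 30.0
```

Call:
jog_arm --commands '[[[25, 2, 0], 0], [[50, 2, 0], 0], [[70, 2, 0], 0], [[72, 2, 0], 0], [[72, 2, 0], 0]]'

```text
time_s: 4.47
tcp_pos: [0.5309, 0.132, 0.1014]
ee_rot: [-3.141, -0.0, 2.849]
contact_force: [-1.4, -1.5, -2.3]
gripper_width: 0.0098
grasp_force: 30.0
```

```bash
python3 -c "
from h import *
where()"
```

```text
t 4.47 TCP chest mm [-66.1 -15.6 101.4] yaw rel 3.142 rp [-3.141 -0.   ] F [-1.4 -1.5 -2.3] w 9.8 g 30.0
```

Call:
jog_arm --commands '[[[0, 0, 6], 0], [[0, 0, 12], 0], [[0, 0, 17], 0], [[0, 0, 18], 0], [[0, 0, 18], 0]]'

```text
time_s: 5.1
tcp_pos: [0.5325, 0.1316, 0.0852]
ee_rot: [-3.141, 0.003, 2.849]
contact_force: [-1.0, -4.3, 6.6]
gripper_width: 0.01
grasp_force: 30.0
```

```bash
python3 -c "
from h import *
where()"
```

```text
t 5.1 TCP chest mm [-64.4 -15.5  85.2] yaw rel 3.142 rp [-3.141e+00  3.000e-03] F [-1.  -4.3  6.6] w 10.0 g 30.0
```

Call:
jog_arm --commands '[[[0, 0, 0], 0], [[0, 0, 0], 0], [[0, 0, 0], 0], [[0, 0, 0], 0], [[0, 0, -20], 0]]' --claw 40

```text
time_s: 5.72
tcp_pos: [0.5292, 0.1324, 0.1021]
ee_rot: [-3.14, -0.004, 2.849]
contact_force: [0.2, 0.5, -0.6]
gripper_width: 0.0398
grasp_force: 0.0
```

Call:
jog_arm --commands '[[[0, 0, -40], 0], [[0, 0, -80], 0], [[0, 0, -130], 0], [[0, 0, -175], 0.1], [[0, 0, -175], 0.2]]'

```text
time_s: 6.35
tcp_pos: [0.533, 0.1326, 0.2836]
ee_rot: [3.137, 0.008, 2.646]
contact_force: [0.5, 0.1, -0.9]
gripper_width: 0.04
grasp_force: 0.0
```

Run:
```python
from h import *
where()
for n in("scene","top"):
    p,d=optics.read_camera(n);cv2.imwrite(f"pics/{n}2.png",p)
    q=(pts(n,d)-OC)@RC;x,y,z=q[...,0],q[...,1],q[...,2]
    def st(k,m): a=q[m]*1e3;print(n,k,len(a),np.median(a,0).round(1),np.percentile(a,3,axis=0).round(),np.percentile(a,97,axis=0).round()) if m.sum()>3 else print(n,k,m.sum())
    st("rib",(abs(x+.064)<.05)&(abs(y+.018)<.015)&(z>.075)&(z<.105))
    st("plate",(abs(x+.064)<.05)&(abs(y)<.07)&(z>.045)&(z<.075))
```

```text
t 6.35 TCP chest mm [-64.2 -14.4 283.6] yaw rel 2.939 rp [3.137 0.008] F [ 0.5  0.1 -0.9] w 40.0 g 0.0
scene rib 115 [-55.2 -14.2  88.4] [-83. -20.  76.] [-35. -11.  92.]
scene plate 2009 [-61.    5.9  59.4] [-111.  -66.   56.] [-17.  66.  63.]
top rib 0
top plate 403 [-97.7  13.2  60. ] [-113.  -63.   54.] [-17.  66.  65.]
```

The cover plate lies at z 59 mm over the −x bay, rib roughly at x −60, so it is seated. Now rotating toward the stay tab.

Call:
jog_arm --commands '[[[8, -2, 0], 0.18], [[16, -3, 0], 0.36], [[24, -5, 0], 0.54], [[32, -6, 0], 0.72], [[39, -8, 0], 0.9]]'

```text
time_s: 7.08
tcp_pos: [0.4918, 0.1439, 0.2774]
ee_rot: [-3.139, -0.0, 1.745]
contact_force: [-0.1, 0.1, -0.1]
gripper_width: 0.04
grasp_force: 0.0
```

Call:
jog_arm --commands '[[[0, 0, 0], 0.18], [[0, 0, 0], 0.36], [[0, 0, 0], 0.47], [[0, 0, 0], 0.47], [[0, 0, 0], 0.47]]'

```text
time_s: 7.7
tcp_pos: [0.4924, 0.1438, 0.278]
ee_rot: [-3.141, 0.0, 1.281]
contact_force: [-0.5, 0.3, -0.1]
gripper_width: 0.04
grasp_force: 0.0
```

```bash
python3 -c "
from h import *
where();print(sensors.get_state()['joints'].round(2))"
```

```text
t 7.7 TCP chest mm [-106.4  -15.3  278. ] yaw rel 1.575 rp [-3.141  0.   ] F [-0.5  0.3 -0.1] w 40.0 g 0.0
[ 0.05 -0.03  1.71  0.    1.47  0.34]
```

Call:
jog_arm --commands '[[[23, -20, 0], 0], [[45, -39, 20], 0], [[45, -39, 60], 0], [[45, -39, 95], 0], [[45, -39, 101], 0]]'

```text
time_s: 8.32
tcp_pos: [0.4663, 0.1979, 0.175]
ee_rot: [-3.137, 0.002, 1.28]
contact_force: [0.1, 0.2, 0.6]
gripper_width: 0.0403
grasp_force: 0.0
```

Call:
jog_arm --commands '[[[0, 0, 0], 0], [[0, 0, 0], 0], [[0, 0, 0], 0], [[0, 0, 0], 0]]' --claw 0

```text
time_s: 8.82
tcp_pos: [0.4677, 0.1988, 0.1785]
ee_rot: [-3.14, -0.001, 1.279]
contact_force: [-4.3, 3.2, 3.1]
gripper_width: 0.0119
grasp_force: 30.0
```

```bash
python3 -c "
from h import *
where()"
```

```text
t 8.82 TCP chest mm [-145.9   30.2  178.5] yaw rel 1.572 rp [-3.14e+00 -1.00e-03] F [-4.3  3.2  3.1] w 11.9 g 30.0
```

Call:
jog_arm --commands '[[[-4, 0, -12], 0], [[-9, 0, -23], 0], [[-16, 0, -33], 0], [[-24, 0, -42], 0], [[-34, 0, -50], 0]]'

```text
time_s: 9.45
tcp_pos: [0.4576, 0.1656, 0.2278]
ee_rot: [-3.14, -0.001, 1.279]
contact_force: [-1.2, 4.1, -7.4]
gripper_width: 0.0121
grasp_force: 30.0
```

Call:
jog_arm --commands '[[[0, 0, 0], 0], [[0, 0, 0], 0]]'

```text
time_s: 9.7
tcp_pos: [0.4575, 0.165, 0.2282]
ee_rot: [-3.14, 0.002, 1.279]
contact_force: [-5.9, 1.9, 0.7]
gripper_width: 0.0116
grasp_force: 30.0
```

```bash
python3 -c "
from h import *
where()"
```

```text
t 9.7 TCP chest mm [-145.9   -5.1  228.2] yaw rel 1.572 rp [-3.14e+00  2.00e-03] F [-5.9  1.9  0.7] w 11.6 g 30.0
```

Call:
jog_arm --commands '[[[0, 0, 0], 0], [[0, 0, 0], 0], [[0, 0, -20], 0], [[0, 0, -60], 0], [[0, 0, -110], 0]]' --claw 40

```text
time_s: 10.32
tcp_pos: [0.4583, 0.165, 0.3385]
ee_rot: [-3.141, 0.001, 1.278]
contact_force: [1.1, -0.5, 0.5]
gripper_width: 0.0401
grasp_force: 0.0
```

Call:
jog_arm --commands '[[[0, 15, -40], -0.18], [[0, 30, -80], -0.36], [[0, 45, -85], -0.54], [[0, 60, -85], -0.72], [[0, 75, -85], -0.9]]'

```text
time_s: 10.95
tcp_pos: [0.5312, 0.1433, 0.4233]
ee_rot: [3.141, 0.002, 2.184]
contact_force: [-0.3, -0.0, -0.1]
gripper_width: 0.04
grasp_force: 0.0
```

Call:
jog_arm --commands '[[[0, 0, 0], -0.18], [[0, 0, 0], -0.36], [[0, 0, 0], -0.54], [[0, 0, 0], -0.67], [[0, 0, 0], -0.67]]'

```text
time_s: 11.58
tcp_pos: [0.5306, 0.1436, 0.4231]
ee_rot: [-3.141, 0.001, 2.847]
contact_force: [0.5, 0.3, -0.4]
gripper_width: 0.0404
grasp_force: 0.0
```

Run:
```python
from h import *
where();
n="scene"
p,d=optics.read_camera(n);cv2.imwrite("pics/s3.png",cv2.resize(p[150:370,220:540],(800,550)))
q=(pts(n,d)-OC)@RC;x,y,z=q[...,0],q[...,1],q[...,2]
def st(k,m): a=q[m]*1e3;print(n,k,len(a),np.median(a,0).round(1),np.percentile(a,3,axis=0).round(),np.percentile(a,97,axis=0).round())
st("handle",(abs(x)<.04)&(y>.08)&(y<.2)&(z>.305)&(z<.345))
st("stay",(abs(x+.146)<.015)&(abs(y)<.1)&(z>.14)&(z<.3))
st("rib",(abs(x+.064)<.05)&(abs(y+.018)<.015)&(z>.075)&(z<.105))
```

```text
t 11.57 TCP chest mm [-69.7  -4.5 423.1] yaw rel 3.14 rp [-3.141e+00  1.000e-03] F [ 0.5  0.3 -0.4] w 40.4 g 0.0
scene handle 249 [  0.6 116.6 334.1] [-38. 110. 329.] [ 38. 122. 337.]
scene stay 913 [-139.2   11.3  219.3] [-149.  -43.  158.] [-136.   68.  268.]
scene rib 114 [-56.3 -14.7  87.9] [-84. -21.  76.] [-35. -11.  92.]
```

View pics/s3.png

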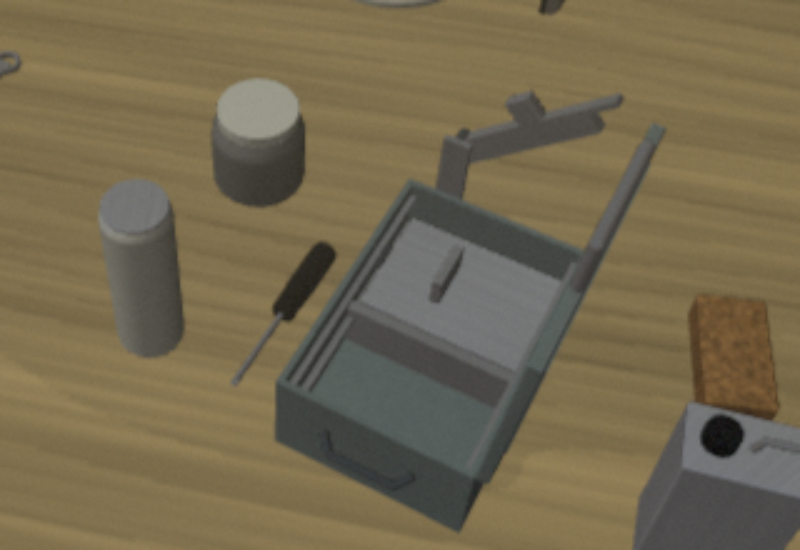

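Crop shows the cover seated over the sockets (rib at (447,273)), the stay raised (460–620, 95–155), and the lid still open. Going to the handle.

Call:
jog_arm --commands '[[[-20, 30, 0], 0], [[-40, 60, 0], 0], [[-60, 90, 0], 0], [[-70, 118, 0], 0], [[-70, 118, 0], 0]]'

```text
time_s: 12.25
tcp_pos: [0.632, 0.2378, 0.4212]
ee_rot: [-3.141, -0.001, 2.848]
contact_force: [0.4, -0.1, -0.5]
gripper_width: 0.0397
grasp_force: 0.0
```

Call:
jog_arm --commands '[[[0, 0, 35], 0], [[0, 0, 70], 0], [[0, 0, 95], 0], [[0, 0, 95], 0]]'

```text
time_s: 12.75
tcp_pos: [0.6301, 0.2357, 0.3255]
ee_rot: [-3.139, -0.004, 2.847]
contact_force: [-0.9, -0.7, -0.2]
gripper_width: 0.0397
grasp_force: 0.0
```

Call:
jog_arm --commands '[[[0, 0, 0], 0], [[0, 0, 0], 0], [[0, 0, 0], 0], [[0, 0, 0], 0]]' --claw 0

```text
time_s: 13.25
tcp_pos: [0.632, 0.2373, 0.3292]
ee_rot: [3.139, 0.003, 2.849]
contact_force: [2.0, 2.6, 3.3]
gripper_width: 0.011
grasp_force: 30.0
```

Run:
```python
from h import *
where()
g=(chest(sensors.get_state()["tcp_pos"])*1e3)
th0=1.648
def f(t): return np.array([90-230*np.cos(t)+6*np.sin(t),100+230*np.sin(t)+6*np.cos(t)])
print(f(th0))
t=np.linspace(th0,0,19)
for a in t: print(round(a,3),(f(a)-f(th0)).round(1))
```

```text
t 13.25 TCP chest mm [3.000e-01 1.145e+02 3.292e+02] yaw rel 3.142 rp [3.139e+00 3.000e-03] F [2.  2.6 3.3] w 11.0 g 30.0
[113.72133808 328.85213156]
1.648 [0. 0.]
1.556 [-21.    1.2]
1.465 [-42.1   0.5]
1.373 [-63.   -2.1]
1.282 [-83.5  -6.7]
1.19 [-103.6  -13.1]
1.099 [-123.   -21.3]
1.007 [-141.5  -31.2]
0.916 [-159.1  -42.8]
0.824 [-175.6  -56. ]
0.732 [-190.7  -70.6]
0.641 [-204.5  -86.5]
0.549 [-216.7 -103.6]
0.458 [-227.4 -121.8]
0.366 [-236.3 -140.9]
0.275 [-243.5 -160.7]
0.183 [-248.8 -181.1]
0.092 [-252.2 -201.8]
0.0 [-253.7 -222.9]
```

Call:
jog_arm --commands '[[[0, -21, -1], 0], [[0, -42, 0], 0], [[0, -63, 2], 0], [[0, -84, 7], 0], [[0, -104, 13], 0]]'

```text
time_s: 13.88
tcp_pos: [0.6017, 0.1374, 0.3154]
ee_rot: [3.139, 0.002, 2.849]
contact_force: [3.0, 2.5, -0.7]
gripper_width: 0.0112
grasp_force: 30.0
```

```bash
python3 -c "
from h import *
where()"
```

```text
t 13.88 TCP chest mm [1.000e-01 1.010e+01 3.154e+02] yaw rel 3.142 rp [3.139e+00 2.000e-03] F [ 3.   2.5 -0.7] w 11.2 g 30.0
```

Call:
jog_arm --commands '[[[0, -19, 8], 0], [[0, -38, 18], 0], [[0, -55, 30], 0], [[0, -72, 43], 0], [[0, -87, 57], 0]]'

```text
time_s: 14.5
tcp_pos: [0.5765, 0.0541, 0.2573]
ee_rot: [3.14, 0.001, 2.849]
contact_force: [3.5, 4.9, -2.4]
gripper_width: 0.0112
grasp_force: 30.0
```

Call:
jog_arm --commands '[[[0, -14, 16], 0], [[0, -26, 33], 0], [[0, -37, 51], 0], [[0, -46, 70], 0], [[0, -53, 90], 0]]'

```text
time_s: 15.12
tcp_pos: [0.5614, 0.0041, 0.1665]
ee_rot: [3.138, 0.001, 2.849]
contact_force: [5.8, 10.6, -1.1]
gripper_width: 0.011
grasp_force: 30.0
```

```bash
python3 -c "
from h import *
where()"
```

```text
t 15.12 TCP chest mm [ 1.000e-01 -1.292e+02  1.665e+02] yaw rel 3.142 rp [3.138e+00 1.000e-03] F [ 5.8 10.6 -1.1] w 11.0 g 30.0
```

Call:
jog_arm --commands '[[[0, -3, 18], 0], [[0, -5, 34], 0], [[0, -7, 48], 0], [[0, -8, 58], 0], [[0, -8, 63], 0]]'

```text
time_s: 15.75
tcp_pos: [0.5597, -0.0042, 0.1093]
ee_rot: [3.141, 0.001, 2.85]
contact_force: [-14.6, 7.5, 43.8]
gripper_width: 0.0108
grasp_force: 30.0
```

```bash
python3 -c "
from h import *
where()"
```

```text
t 15.75 TCP chest mm [   0.8 -137.6  109.3] yaw rel 3.143 rp [3.141e+00 1.000e-03] F [-14.6   7.5  43.8] w 10.8 g 30.0
```

Call:
jog_arm --commands '[[[0, 0, -3], 0], [[0, 0, -4], 0]]'

```text
time_s: 16.0
tcp_pos: [0.5595, -0.0041, 0.1097]
ee_rot: [3.141, 0.002, 2.849]
contact_force: [1.8, 5.1, 3.6]
gripper_width: 0.0113
grasp_force: 30.0
```

Call:
jog_arm --commands '[[[0, 0, 0], 0], [[0, 0, 0], 0], [[0, 0, 0], 0], [[0, 0, -20], 0], [[0, 0, -50], 0]]' --claw 32

```text
time_s: 16.62
tcp_pos: [0.5574, -0.0046, 0.1576]
ee_rot: [-3.141, -0.004, 2.849]
contact_force: [-0.3, -0.3, -0.2]
gripper_width: 0.0321
grasp_force: 0.0
```

Call:
jog_arm --commands '[[[0, 0, -50], 0], [[0, 0, -100], 0], [[0, 0, -150], 0]]'

```text
time_s: 17.0
tcp_pos: [0.5582, -0.0048, 0.3098]
ee_rot: [-3.141, -0.001, 2.849]
contact_force: [-0.1, 0.4, -0.6]
gripper_width: 0.0319
grasp_force: 0.0
```

Run:
```python
from h import *
where()
for n in("scene","top"):
    p,d=optics.read_camera(n);cv2.imwrite(f"pics/{n}5.png",p)
    q=(pts(n,d)-OC)@RC;x,y,z=q[...,0],q[...,1],q[...,2]
    m=(abs(x)<.12)&(y>-.08)&(y<.08)&(z>.09)&(z<.15)
    A=np.c_[y[m],x[m],np.ones(m.sum())];r=np.linalg.lstsq(A,z[m],rcond=None)[0];print(n,m.sum(),"lid fit",r)
    m=(abs(x)<.04)&(abs(y+.14)<.012)&(z>.07)&(z<.15);print("handle",m.sum(),np.percentile(z[m],[10,50,90]))
cv2.imwrite("pics/s5.png",cv2.resize(cv2.imread("pics/scene5.png")[150:370,220:540],(800,550)))
```

```text
t 17.0 TCP chest mm [  -0.4 -138.6  309.8] yaw rel 3.142 rp [-3.141e+00 -1.000e-03] F [-0.1  0.4 -0.6] w 31.9 g 0.0
scene 6853 lid fit [0.00145526 0.00033149 0.11355698]
handle 160 [0.10792907 0.11106069 0.11330244]
top 3077 lid fit [-0.00025583  0.00160032  0.11375821]
handle 74 [0.10694464 0.1111062  0.11466858]
```

View pics/s5.png

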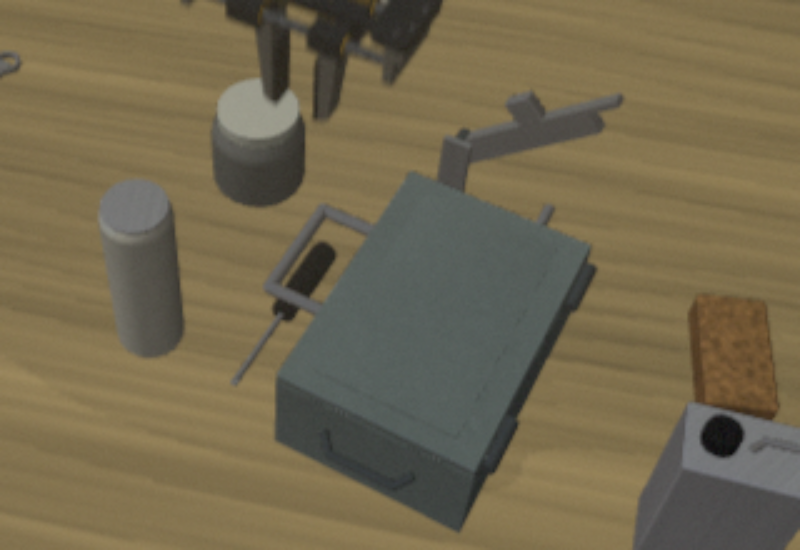

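The picture shows the lid flat on the chest, with its handle over the untouched screwdriver at about (300,260) and the gripper clear. The fitted lid slope is under 0.002 rad.

```bash
python3 -c "
from bench import hand_in
print(hand_in())"
```

```text
the job is handed in; nothing more can be done
None
```

The job is handed in: the cover is seated over the sockets, the stay is lifted clear, and the lid is fully shut (lid tilt within 0.002 rad in both cameras), with the robot clear and nothing else visibly moved; the run took 17 s, and the judge returned no verdict.

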